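# Slide the specimen tray home and hold the long prism level

## Task

Slide the loaded specimen tray fully home under the guide rails of its station, so that the rails hold it down, then draw the long mortar prism up out of its leaning sleeve, turn it level as it would lie on the bending rolls, and keep it held up in the gripper about 20 cm above the worktop. The program finishes while still holding the prism there, still and level; the tray stays home with the short prism in its sleeve, and nothing else on the bench is disturbed.

Things in the scene. Friction and masses are not known exactly. Their poses are not given: they have to be found in the camera images.
- station: Fixed station on the worktop, turned up to 0.25 rad: grey board 285 x 236 x 22 mm with two lipped aluminium guide rails and an aluminium back stop. Origin: at worktop height (z = 0), in plan where the tray's origin is when the tray is home. x points inward (the way the tray slides in), y left, z up; the board's top is at z = 22 mm.
- station_stop (a point): Middle of the back stop's near face, where the tray's far edge comes to rest: 95 mm inward of the station's origin, 11 mm above the board; the stop is 22 mm high. The rails run along x from 151 mm before this face to 14 mm beyond it; inner walls at y = +-92.5 mm, lips reaching in to +-84.5 mm at 10 to 15 mm above the board, rail tops 19 mm above it.
- tray: Loose aluminium tray, plate 190 (x) x 180 (y) x 6 mm, 0.4 to 0.55 kg, lying on the board, its far end already under the rail lips, pulled out 60 to 90 mm. Origin: underside centre; x inward along the slide, y left, z up. Home: far edge against the back stop, origin over the station's origin. Sliding it takes some 5 to 12 N, more if it is pressed down; no latch. It carries two sleeves and a handle.
- sleeve_mouth (a point): Middle of the mouth of the left (+y) steel sleeve, 55 mm up its axis. Both sleeves (at y = +-45 mm on the tray) lean 45 degrees to the near side: axis (-0.707, 0, 0.707) in the tray frame. Inside 44 mm wide, walls 3 mm, 55 mm deep, with a bridge over the prism; the bed under the prism runs on as a tongue 32 mm wide, 40 mm past the mouth.
- tray_handle (a point): Centre of the tray's black bar handle, 44 (x) x 14 (y) x 24 mm (z), on two posts at the middle of the tray's far end: 73 mm inward of the tray's origin and 56 mm above its underside. Can be gripped from above across its 14 mm.
- prism: Long grey mortar prism, 40 x 160 x 40 mm, 0.35 to 0.65 kg, seated in the tray's left (+y) sleeve, sticking out 105 mm. y is its length, from the seated end to the free upper end; x across it (along the tray's y). Origin: middle of its underside, the face on the bed. Grip it across its 40 mm x width on the part that sticks out; it leaves the sleeve after about 60 mm along y.
- prism_mid (a point): Centre of the long mortar prism, 20 mm above the middle of its underside; 25 mm outside the sleeve's mouth while seated.
- half_prism: Short mortar prism, 40 x 80 x 40 mm, in the tray's right (-y) sleeve; stays there. Axes as for the long prism; origin in the middle of its underside.
- other_prism: Another 40 x 160 x 40 mm mortar prism lying on the worktop to the left, a bystander. Origin underside centre, y its length.
- cube_0: Mortar cube 50 mm, bystander at the left. Origin underside centre.
- cube_1: Mortar cube 50 mm, bystander at the left. Origin underside centre.
- funnel: Blue funnel 84 mm wide, 85 mm high, bystander at the left. Origin underside centre.
- brush: Flat oil brush with red handle, 50 x 206 x 15 mm, bystander at the right. Origin underside centre, y its length.
- stopwatch: Dark stopwatch 57 x 63 x 16 mm, bystander at the left front. Origin underside centre.
Mind the look-alikes: they are no part of the job. Of the things that look like the half_prism, the larger one is meant.

How it is judged:
By the outcome, as a careful person would: the job done as asked, in the order asked, and still so for the second after the job is handed in, while the arm keeps its last pose, push and grip.
It also fails if it takes over 45 s, if anything falls off the work surface, if the arm or the gripper's body presses on something with over 40 N, if the wrist force passes 120 N, or if a joint passes its speed limit or range.

## Robot

A 6-joint arm with a two-finger parallel gripper is mounted at the origin on a cart in front of the work surface, level with it; the furniture and walls round the work are solid. World frame = base frame: x ahead of the robot, y to its left, z up, the work surface at z = 0. Lengths are in mm, angles in rad, forces in N, time in s.
With the tool pointing down it reaches from about 400 to 925 mm from the base axis. Payload 3.4 kg.
Tool frame: the origin (TCP) lies midway between the tips of the shut fingers; the grasp point (between the pads) lies 19 mm behind it; z points along the fingers, y is the line along which they close (so a half turn about z gives the same grasp; the last joint's range is limited). The gripper opens to 85 mm and grips with 20 to 120 N. Pads are 22 mm wide; open, the fingers measure 114 mm over their backs; the gripper's body (76 mm by 85 mm) begins 54 mm behind the grasp point. The pads swing forward as they close: fully open they stand 13 mm farther back than shut.
Start: joints at [1.185, 0.307, 1.506, -0, 1.328, -0.073], TCP at [176.965, 547.097, 231.305] pointing down, gripper open.
Joint ranges: [-3.12, 3.12], [-1.05, 2.28], [0.14, 2.33], [-1.42, 4.57], [0.1, 2.73], [-2.68, 2.68]. Speed limits (rad/s): [2.57, 2.57, 3.14, 3.14, 3.14, 3.14].

## Interface

Orientations are given as a unit quaternion [x, y, z, w].
In Python, from cell import * gives the robot as it stands. The module is installed in compiled form; this text tells all that it offers.
- The arm moves only by the tool move_arm, never from a script. Its argument "series" is a list that holds one entry, the list of rows, each a list of 7 numbers: the shift along the world's x, y, z in m, then the turn, a rotation vector about the world's x, y, z in rad, then the opening in per cent of the stroke, from 0 (shut) to 100 (fully open). A call has 1 to 5 rows; each row shifts and turns the commanded pose from where the row before left it; what a row does not reach is not made up. A row lasts 1/10 s, in which the tool goes at most 50 mm and 8.59 degrees, less where a joint would pass 70% of its speed; a pose out of reach is approached as far as the arm can. A call with a gripper value outside its range is refused whole. The fingers move at their own pace and stop on an object; "newtons" is the grip in N (left out, the last holds). Time passes only in rows, so rows that do not move let the fingers close. It gives the time, the measured TCP pose, the force, the opening and the grip force at its end, in the units of the state.
- sense(): the state, without advancing time (a new reading comes with each control period).
- grab_frame(name): name is "side" or "top"; returns the picture (384x512x3 uint8, red, green, blue); there is no depth.
- camera_params(name): a dict with "vfov" (degrees; the focal length in pixels is half the picture's height over the tangent of half this angle, whatever the lens; pixels are square), "cx", "cy" (the principal point, pixels), "pose" (4x4, takes a point from camera to world coordinates). Camera axes: x right, y down, z forward; pixel columns grow to the right and rows downward; lengths in mm; the calibration is good to about 2 mm. A picture is of the moment at which its call begins. camera_params takes no time and is no camera call.
- sign_off(): hands the job in; it is judged then, once.
The state is a dict: "t": time; "joint_positions": joint angles; "qvel": joint speeds; "effort": joint torques, N m; "tcp_pos": TCP position; "eef_rot": TCP orientation; "wrist_force": force on the tool from outside, world axes, zero at the start; "moment": the same for the moment, N m; "width": finger opening in mm; "finger_force": force on a finger pad.
Only numpy, scipy, OpenCV 4.12 (cv2) and the standard library are available. Lean on these libraries where they do the work, as an engineer would, in place of code of your own. Each camera call takes 0.05 s, during which the arm holds its last target. There are 200 camera calls.

## Working session

There is one attempt and no reset: what is moved stays moved. The work goes in short steps, Python scripts to look and compute and a tool call to move; the robot and the scene stay as the last step left them, time stands still between calls to the robot, and variables do not carry over. Pictures are saved under pics/ and viewed, at most 10 in all, crops included, and the job is handed in when it is done.

Besides the shell and the picture viewer there is one more tool, called as name(argument=value, ...), one argument or row to a line, values as JSON. move_arm: Moves the arm, as the interface text tells. Its arguments: {"type":"object","properties":{"series":{"type":"array"},"newtons":{"type":"number"}},"required":["series"]}

```bash
mkdir -p pics; python3 - <<'E'
from cell import *
import cv2,numpy as np
for n in("side","top"):
    f=grab_frame(n);np.save(n+".npy",f);cv2.imwrite(f"pics/{n}0.png",f[:,:,::-1])
    p=camera_params(n);print(n,p["vfov"],p["cx"],p["cy"]);print(np.round(p["pose"],3))
s=sense();print(s)
E
```

```text
side 53.25038695251303 258.6803613361229 191.0716171293476
[[ 1.000000e+00 -1.800000e-02 -6.000000e-03  6.264880e+02]
 [-7.000000e-03 -6.450000e-01  7.640000e-01 -1.029667e+03]
 [-1.800000e-02 -7.640000e-01 -6.450000e-01  1.037488e+03]
 [ 0.000000e+00  0.000000e+00  0.000000e+00  1.000000e+00]]
top 47.741084208543406 262.747685272507 193.03365211262067
[[-4.000000e-03 -9.860000e-01  1.690000e-01  3.776810e+02]
 [-1.000000e+00  2.000000e-03 -1.300000e-02  1.073810e+02]
 [ 1.200000e-02 -1.690000e-01 -9.860000e-01  1.348091e+03]
 [ 0.000000e+00  0.000000e+00  0.000000e+00  1.000000e+00]]
{'t': 0.1, 'joint_positions': array([ 1.18449376e+00,  3.07487750e-01,  1.50755302e+00, -8.76145848e-06,
        1.32837323e+00, -7.35442784e-02]), 'qvel': array([ 2.71312342e-03, -7.79045154e-04, -2.80747279e-03,  8.47448514e-04,
       -5.40870563e-04,  3.65278810e-05]), 'effort': array([ 2.76704386e-04, -4.58523095e+01, -2.52608353e+01, -1.08469603e-04,
        5.43936010e-03, -3.06719301e-06]), 'tcp_pos': array([176.73382223, 546.51125018, 230.47524305]), 'eef_rot': array([ 1.55741455e-01,  9.87797434e-01, -8.87678668e-04, -2.03405781e-04]), 'wrist_force': array([ 0.00607414, -0.28294983,  0.49415336]), 'moment': array([-0.02069922, -0.02011472,  0.0210745 ]), 'finger_force': 0.0, 'width': 85.44175542240666}
```

View pics/side0.png

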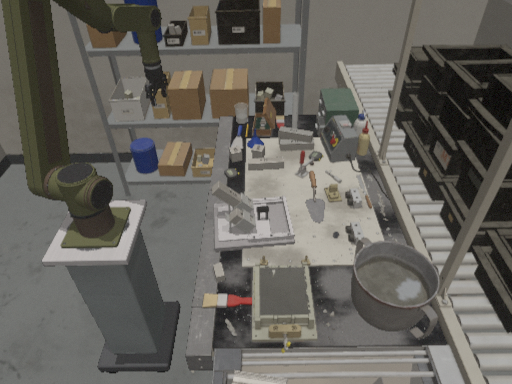

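View pics/top0.png

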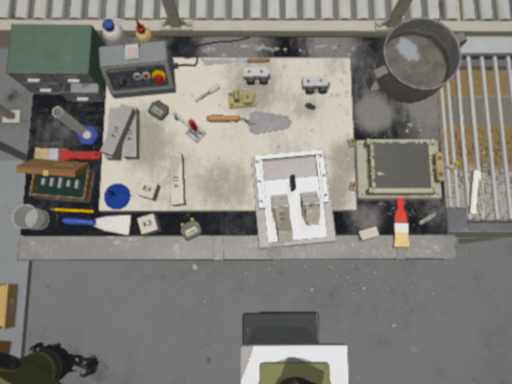

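The top view shows the station at about (293,197): the handle is at (292,183), the long prism in the left sleeve at (281,218), and the half prism in the right sleeve at (310,208). In the side view the station is at about (252,220). Next, one enlarged composite.

```bash
python3 - <<'E'
import cv2,numpy as np
t=np.load("top.npy")[140:255,245:345];s=np.load("side.npy")[175:255,200:305]
T=cv2.resize(t,None,fx=4,fy=4,interpolation=cv2.INTER_CUBIC);S=cv2.resize(s,None,fx=3.8,fy=3.8,interpolation=cv2.INTER_CUBIC)
c=np.zeros((460,800,3),np.uint8);c[:460,:400]=T;c[:S.shape[0],400:400+S.shape[1]]=S[:,:400]
cv2.imwrite("pics/crop1.png",c[:,:,::-1])
E
```

```text
(no output)
```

View pics/crop1.png

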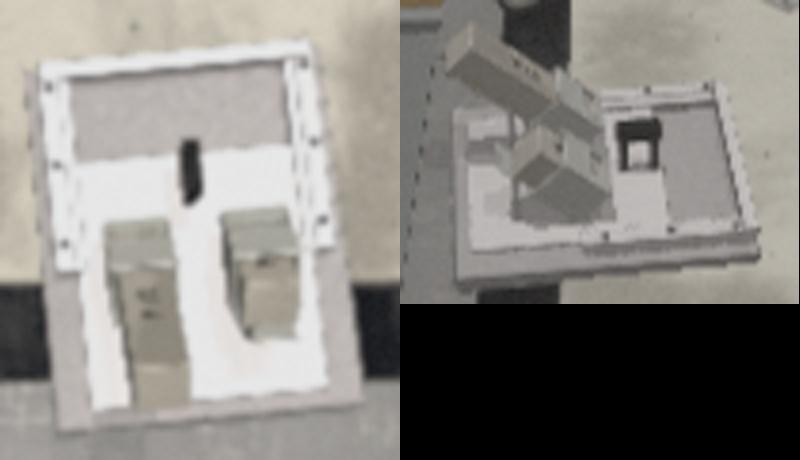

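The crop confirms the scene. Two things could be the half prism: the block in the tray's right sleeve at top px (310,208), and small loose blocks such as the one at (369,233). The block in the sleeve is larger and is the one meant. The long prism is in the left sleeve, with its free end at about (285,240). Next I measure the rail screws, the board corners and the handle.

```bash
cat >h.py <<'E'
from cell import *
import cv2,numpy as np
def ray(n,uv):
    p=camera_params(n);P=np.array(p["pose"]);f=192/np.tan(np.radians(p["vfov"]/2))
    d=P[:3,:3]@np.array([(uv[0]-p["cx"])/f,(uv[1]-p["cy"])/f,1]);return P[:3,3],d/np.linalg.norm(d)
def plane(n,uv,z):
    o,d=ray(n,uv);return o+d*(z-o[2])/d[2]
def tri(a,b):
    o1,d1=ray("top",a);o2,d2=ray("side",b)
    k=np.linalg.lstsq(np.c_[d1,-d2],o2-o1,rcond=None)[0]
    p,q=o1+k[0]*d1,o2+k[1]*d2;return (p+q)/2,np.linalg.norm(p-q)
def dark(n,img,box,th=60):
    x0,y0,x1,y1=box;m=(img[y0:y1,x0:x1].max(2)<th).astype(np.uint8)
    k,l,s,c=cv2.connectedComponentsWithStats(m);i=1+np.argmax(s[1:,4]);
    return s[i]+[x0,y0,0,0,0],c[i]+[x0,y0],(l==i)
E
python3 - <<'E'
from h import *
np.set_printoptions(precision=1,suppress=True)
t=np.load("top.npy");s=np.load("side.npy")
T=lambda x,y:((x+.5)/4-.5+245,(y+.5)/4-.5+140)
S=lambda x,y:((x-400+.5)/3.8-.5+200,(y+.5)/3.8-.5+175)
print("screws L");L=[plane("top",T(*q),41) for q in((50,88),(57,165),(65,245))]
R=[plane("top",T(*q),41) for q in((304,62),(313,140),(322,220))]
print(np.array(L),"\n",np.array(R))
for a in(L[2]-L[0],R[2]-R[0]):print("yaw",np.arctan2(-a[1],-a[0]))
print("board corners",np.array([plane("top",T(*q),22) for q in((58,430),(362,402),(312,40),(38,62))]))
print("stop near face",np.array([plane("top",T(*q),44) for q in((75,78),(283,62))]))
print("side screws R",np.array([plane("side",S(*q),41) for q in((606,236),(671,229),(738,223),(648,90),(709,87))]))
print("tri",tri(T(304,62),S(738,223)),tri(T(313,140),S(671,229)))
print("tray near corners z28",np.array([plane("top",T(*q),28) for q in((92,410),(328,386))]))
for n,im,b in(("top",t,(282,165,302,200)),("side",s,(250,200,280,225))):
    st,c,l=dark(n,im,b);print(n,st,c)
    if n=="top":
        ct=c;print(plane(n,c,90));print(cv2.minAreaRect(np.argwhere(l)[:,::-1].astype(np.float32)))
    else: print(l.astype(int))
# prism free end top corners: underside/upper edges
E
```

```text
screws L
[[700.3 107.4  41. ]
 [639.6 102.2  41. ]
 [577.5  96.3  41. ]] 
 [[ 720.8  -90.    41. ]
 [ 658.9  -95.3   41. ]
 [ 596.3 -100.4   41. ]]
yaw 0.09052233608082495
yaw 0.08361924962771232
board corners [[ 438.3  101.9   22. ]
 [ 458.7 -130.    22. ]
 [ 743.7  -99.7   22. ]
 [ 726.1  116.8   22. ]]
stop near face [[707.5  88.1  44. ]
 [720.1 -73.2  44. ]]
side screws R [[598.  -99.1  41. ]
 [658.7 -91.7  41. ]
 [721.6 -85.5  41. ]
 [641.  105.7  41. ]
 [704.5 108.6  41. ]]
tri (array([720.6, -89.3,  44.7]), np.float64(1.4387517925250122)) (array([658.4, -94.8,  44.2]), np.float64(0.39295741095540243))
tray near corners z28 [[ 453.    76.2   28. ]
 [ 470.5 -103.4   28. ]]
top [291 176   4  14  37] [292.3 182.1]
[625.8   3.5  90. ]
((10.329268455505371, 17.463417053222656), (12.920490264892578, 2.7607884407043457), 83.6598129272461)
side [258 207  10   6  52] [262.3 209.1]
[[0 0 0 0 0 0 0 0 0 0 0 0 0 0 0 0 0 0 0 0 0 0 0 0 0 0 0 0 0 0]
 [0 0 0 0 0 0 0 0 0 0 0 0 0 0 0 0 0 0 0 0 0 0 0 0 0 0 0 0 0 0]
 [0 0 0 0 0 0 0 0 0 0 0 0 0 0 0 0 0 0 0 0 0 0 0 0 0 0 0 0 0 0]
 [0 0 0 0 0 0 0 0 0 
[... 666 characters left out ...]
0 0 0]
 [0 0 0 0 0 0 0 0 0 0 0 0 0 0 0 0 0 0 0 0 0 0 0 0 0 0 0 0 0 0]
 [0 0 0 0 0 0 0 0 0 0 0 0 0 0 0 0 0 0 0 0 0 0 0 0 0 0 0 0 0 0]
 [0 0 0 0 0 0 0 0 0 0 0 0 0 0 0 0 0 0 0 0 0 0 0 0 0 0 0 0 0 0]
 [0 0 0 0 0 0 0 0 0 0 0 0 0 0 0 0 0 0 0 0 0 0 0 0 0 0 0 0 0 0]
 [0 0 0 0 0 0 0 0 0 0 0 0 0 0 0 0 0 0 0 0 0 0 0 0 0 0 0 0 0 0]
 [0 0 0 0 0 0 0 0 0 0 0 0 0 0 0 0 0 0 0 0 0 0 0 0 0 0 0 0 0 0]
 [0 0 0 0 0 0 0 0 0 0 0 0 0 0 0 0 0 0 0 0 0 0 0 0 0 0 0 0 0 0]
 [0 0 0 0 0 0 0 0 0 0 0 0 0 0 0 0 0 0 0 0 0 0 0 0 0 0 0 0 0 0]
 [0 0 0 0 0 0 0 0 0 0 0 0 0 0 0 0 0 0 0 0 0 0 0 0 0 0 0 0 0 0]
 [0 0 0 0 0 0 0 0 0 0 0 0 0 0 0 0 0 0 0 0 0 0 0 0 0 0 0 0 0 0]
 [0 0 0 0 0 0 0 0 0 0 0 0 0 0 0 0 0 0 0 0 0 0 0 0 0 0 0 0 0 0]]
```

Station: yaw is 0.088 rad and the origin is about (621.5, 0.5). Board, rail and screw spacings agree with the given sizes to 3 mm. The tray is about 67 mm out, with its handle at about (628, 1.5) and its top at z 90. Now I move above the handle.

move_arm(
  series=[
    [[0.0305, -0.0363, 0, 0, 0, 0.0267, 100], [0.0305, -0.0363, 0, 0, 0, 0.0267, 80], [0.0305, -0.0363, 0, 0, 0, 0.0267, 45], [0.0305, -0.0363, 0, 0, 0, 0.0267, 45], [0.0305, -0.0363, 0, 0, 0, 0.0267, 45]],
  ],
)

```text
t: 0.6
tcp_pos: [330.0, 363.9, 231.0]
eef_rot: [0.089, 0.996, -0.0, -0.0]
wrist_force: [0.9, 0.4, 0.2]
width: 38.6
finger_force: 0.0
```

move_arm(
  series=[
    [[0.0305, -0.0363, 0, 0, 0, 0.0267, 45], [0.0305, -0.0363, 0, 0, 0, 0.0267, 45], [0.0305, -0.0363, 0, 0, 0, 0.0267, 45], [0.0305, -0.0363, 0, 0, 0, 0.0267, 45], [0.0305, -0.0363, 0, 0, 0, 0.0267, 45]],
  ],
)

```text
t: 1.1
tcp_pos: [482.6, 182.3, 231.0]
eef_rot: [0.022, 1.0, 0.0, -0.0]
wrist_force: [0.3, 1.6, 0.5]
width: 38.8
finger_force: 0.0
```

move_arm(
  series=[
    [[0.0305, -0.0363, 0, 0, 0, 0.0267, 45], [0.0305, -0.0363, 0, 0, 0, 0.0267, 45], [0.0305, -0.0363, 0, 0, 0, 0.0267, 45], [0.0305, -0.0363, 0, 0, 0, 0.0267, 45], [0.0305, -0.0363, 0, 0, 0, 0.0267, 45]],
  ],
)

```text
t: 1.6
tcp_pos: [635.1, 0.9, 230.8]
eef_rot: [-0.044, 0.999, 0.0, -0.0]
wrist_force: [0.7, 1.4, 0.5]
width: 38.4
finger_force: 0.0
```

move_arm(
  series=[
    [[0, 0, 0, 0, 0, 0, 45], [0, 0, 0, 0, 0, 0, 45]],
  ],
)

```text
t: 1.8
tcp_pos: [634.5, 1.5, 230.1]
eef_rot: [-0.043, 0.999, 0.0, -0.001]
wrist_force: [0.3, 0.4, -0.2]
width: 38.8
finger_force: 0.0
```

move_arm(
  series=[
    [[0, 0, -0.04, 0, 0, 0, 45], [0, 0, -0.04, 0, 0, 0, 45], [0, 0, -0.03, 0, 0, 0, 45], [0, 0, -0.01, 0, 0, 0, 45], [0, 0, 0, 0, 0, 0, 45]],
  ],
)

```text
t: 2.3
tcp_pos: [632.4, 3.8, 109.8]
eef_rot: [-0.044, 0.999, 0.0, -0.002]
wrist_force: [-0.2, -0.0, 1.2]
width: 38.1
finger_force: 0.0
```

```bash
python3 - <<'E'
from h import *
t=grab_frame("side")[175:255,200:305];s=grab_frame("top")[140:255,245:345]
c=np.zeros((460,800,3),np.uint8);c[:460,:400]=cv2.resize(s,None,fx=4,fy=4,interpolation=2);S=cv2.resize(t,None,fx=3.8,fy=3.8,interpolation=2);c[:S.shape[0],400:799]=S
cv2.imwrite("pics/c2.png",c[:,:,::-1])
E
```

```text
(no output)
```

View pics/c2.png

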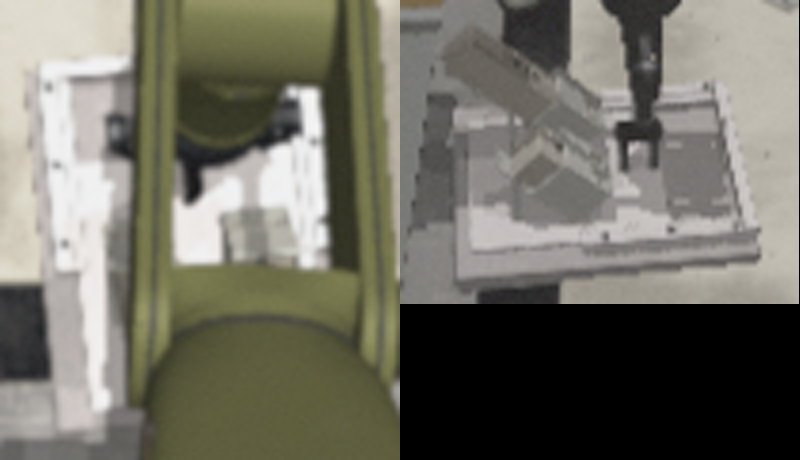

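The fingers stand just above the handle: the finger is at crop (645,110) and the handle at (640,130). I go down and close.

move_arm(
  series=[
    [[0.001, -0.002, -0.03, 0, 0, 0, 45], [0, 0, -0.015, 0, 0, 0, 45], [0, 0, 0, 0, 0, 0, 45]],
  ],
)

```text
t: 2.7
tcp_pos: [635.2, 0.8, 66.4]
eef_rot: [-0.044, 0.999, 0.0, -0.0]
wrist_force: [-0.4, -0.1, 0.0]
width: 38.1
finger_force: 0.0
```

move_arm(
  series=[
    [[0, 0, 0, 0, 0, 0, 20], [0, 0, 0, 0, 0, 0, 0], [0, 0, 0, 0, 0, 0, 0], [0, 0, 0, 0, 0, 0, 0], [0, 0, 0, 0, 0, 0, 0]],
  ],
  newtons=40,
)

```text
t: 3.2
tcp_pos: [637.1, 1.0, 68.6]
eef_rot: [-0.044, 0.999, 0.0, 0.002]
wrist_force: [-0.7, 2.6, 7.0]
width: 13.0
finger_force: 40.9
```

move_arm(
  series=[
    [[0.008, 0.0007, 0.001, 0, 0, 0, 0], [0.012, 0.001, 0, 0, 0, 0, 0], [0.012, 0.001, 0, 0, 0, 0, 0], [0.01, 0.0009, 0, 0, 0, 0, 0], [0.008, 0.0007, 0, 0, 0, 0, 0]],
  ],
)

```text
t: 3.7
tcp_pos: [661.5, 3.5, 63.7]
eef_rot: [-0.044, 0.999, -0.0, -0.023]
wrist_force: [-34.3, -3.3, 13.9]
width: 13.1
finger_force: 38.9
```

move_arm(
  series=[
    [[0.004, 0.0003, 0, 0, 0, 0, 0], [0.003, 0.0003, 0, 0, 0, 0, 0]],
  ],
)

```text
t: 3.9
tcp_pos: [689.4, 5.3, 66.0]
eef_rot: [-0.044, 0.999, 0.0, -0.003]
wrist_force: [-2.2, 0.4, -6.6]
width: 12.8
finger_force: 40.5
```

move_arm(
  series=[
    [[0.003, 0.0003, 0, 0, 0, 0, 0], [0.003, 0.0003, 0, 0, 0, 0, 0], [0, 0, 0, 0, 0, 0, 0]],
  ],
)

```text
t: 4.2
tcp_pos: [698.8, 6.2, 66.8]
eef_rot: [-0.044, 0.999, 0.0, -0.0]
wrist_force: [-2.5, -1.0, -5.5]
width: 13.2
finger_force: 40.5
```

move_arm(
  series=[
    [[0.003, 0.0003, 0, 0, 0, 0, 0], [0.002, 0.0002, 0, 0, 0, 0, 0], [0, 0, 0, 0, 0, 0, 0]],
  ],
)

```text
t: 4.5
tcp_pos: [704.1, 6.7, 67.3]
eef_rot: [-0.044, 0.999, -0.0, 0.0]
wrist_force: [-2.9, 0.9, -5.0]
width: 12.6
finger_force: 40.5
```

move_arm(
  series=[
    [[0.002, 0.0002, 0, 0, 0, 0, 0], [0.002, 0.0002, 0, 0, 0, 0, 0], [0, 0, 0, 0, 0, 0, 0]],
  ],
)

```text
t: 4.8
tcp_pos: [708.0, 7.0, 67.4]
eef_rot: [-0.044, 0.999, 0.0, 0.0]
wrist_force: [-2.5, 0.5, -5.3]
width: 12.8
finger_force: 40.5
```

move_arm(
  series=[
    [[0.001, 0.0001, 0, 0, 0, 0, 0], [0.001, 0.0001, 0, 0, 0, 0, 0], [0, 0, 0, 0, 0, 0, 0]],
  ],
)

```text
t: 5.1
tcp_pos: [709.6, 7.2, 67.3]
eef_rot: [-0.044, 0.999, -0.0, 0.0]
wrist_force: [-2.3, 0.4, -6.5]
width: 13.2
finger_force: 40.5
```

move_arm(
  series=[
    [[0.001, 0.0001, 0, 0, 0, 0, 0], [0.001, 0.0001, 0, 0, 0, 0, 0]],
  ],
)

```text
t: 5.3
tcp_pos: [711.4, 7.4, 67.3]
eef_rot: [-0.044, 0.999, -0.0, -0.0]
wrist_force: [-3.4, 0.2, -6.0]
width: 12.7
finger_force: 40.4
```

```bash
python3 - <<'E'
from h import *
t=grab_frame("side")[175:255,200:305]
cv2.imwrite("pics/c3.png",cv2.resize(t,None,fx=6,fy=6,interpolation=2)[:,:,::-1]);s=sense();print(s["wrist_force"],s["tcp_pos"])
E
```

```text
[-2.68276954  0.23208182 -5.48164495] [711.75035234   7.42612942  67.31523787]
```

View pics/c3.png

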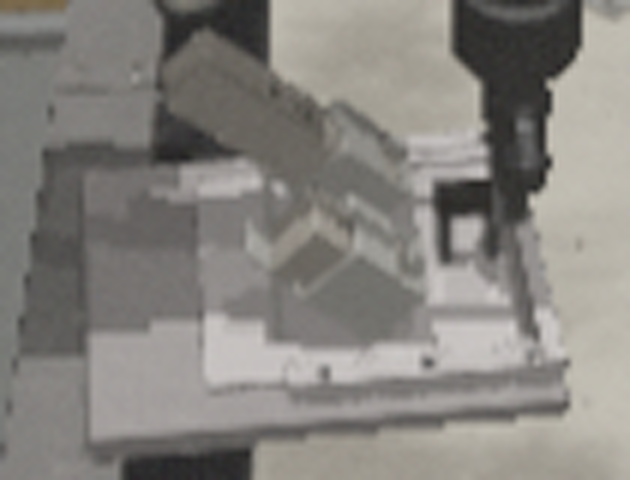

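The tray has moved, but the fingers have slipped toward the far end of the handle: the handle's near end is at crop px 440 and the finger is at about 508. I measure how far from home the tray is.

```bash
python3 - <<'E'
from h import *
np.set_printoptions(precision=1,suppress=True)
S=lambda x,y,k=6:((x+.5)/k-.5+200,(y+.5)/k-.5+175)
O=np.array([621.5,.5]);c,s=np.cos(.088),np.sin(.088)
st=lambda p:np.array([[c,s],[-s,c]])@(p[:2]-O)
def P(l,q,z,k=6): print(l,st(plane("side",S(*q,k),z)))
P("tray near right corner now",(205,390),28);P("before",(470-400,250),28,3.8)
P("handle near-top-right now (73-22=51,-7)",(438,187),90);P("before",(216,123),90,3.8)
P("rail near end right (-56)",(290,390),36);P("rail far end(109)",(568,362),41);P("board near R top",(90,440),22)
P("screwR",(323,373),41);P("screwR",(427,361),41);P("screwR",(532,352),41)
E
```

```text
tray near right corner now [-103.8  -90.7]
before [-159.5  -88.5]
handle near-top-right now (73-22=51,-7) [46.6  3.2]
before [-12.7   3.2]
rail near end right (-56) [ -53.9 -103.7]
rail far end(109) [ 110.9 -104.4]
board near R top [-172.6 -117.1]
screwR [-33.7 -97. ]
screwR [ 28.3 -94.3]
screwR [ 91.1 -94. ]
```

The tray is still about 6–9 mm short and the grip has crept to the handle's end. I regrip at the handle's middle with more force.

move_arm(
  series=[
    [[0, 0, 0, 0, 0, 0, 45], [0, 0, 0, 0, 0, 0, 45], [0, 0, 0, 0, 0, 0, 45], [-0.01, -0.0009, -0.002, 0, 0, 0, 45], [-0.012, -0.001, 0, 0, 0, 0, 45]],
  ],
)

```text
t: 5.85
tcp_pos: [689.6, 5.4, 65.5]
eef_rot: [-0.044, 0.999, -0.0, 0.001]
wrist_force: [-0.4, -0.9, -0.5]
width: 38.3
finger_force: 0.0
```

move_arm(
  series=[
    [[0, 0, 0, 0, 0, 0, 45], [0, 0, 0, 0, 0, 0, 10], [0, 0, 0, 0, 0, 0, 0], [0, 0, 0, 0, 0, 0, 0], [0, 0, 0, 0, 0, 0, 0]],
  ],
  newtons=90,
)

```text
t: 6.35
tcp_pos: [690.1, 5.7, 66.0]
eef_rot: [-0.044, 0.999, 0.0, 0.001]
wrist_force: [-1.3, 1.7, 5.1]
width: 12.6
finger_force: 88.9
```

move_arm(
  series=[
    [[0.001, 0.0001, 0, 0, 0, 0, 0], [0.001, 0.0001, 0, 0, 0, 0, 0], [0.001, 0.0001, 0, 0, 0, 0, 0], [0.001, 0.0001, 0, 0, 0, 0, 0]],
  ],
)

```text
t: 6.75
tcp_pos: [690.0, 5.7, 65.9]
eef_rot: [-0.044, 0.999, -0.0, -0.003]
wrist_force: [-11.5, -1.5, 13.4]
width: 12.5
finger_force: 89.9
```

move_arm(
  series=[
    [[0.001, 0.0001, 0, 0, 0, 0, 0], [0.001, 0.0001, 0, 0, 0, 0, 0], [0.001, 0.0001, 0, 0, 0, 0, 0]],
  ],
)

```text
t: 7.05
tcp_pos: [690.2, 5.7, 66.0]
eef_rot: [-0.044, 0.999, -0.0, -0.006]
wrist_force: [-16.1, -2.8, 16.2]
width: 12.2
finger_force: 90.5
```

move_arm(
  series=[
    [[0.001, 0.0001, 0, 0, 0, 0, 0], [0.001, 0.0001, 0, 0, 0, 0, 0], [0.001, 0.0001, 0, 0, 0, 0, 0]],
  ],
)

```text
t: 7.35
tcp_pos: [690.7, 5.7, 66.1]
eef_rot: [-0.044, 0.999, -0.0, -0.008]
wrist_force: [-21.3, -2.8, 21.2]
width: 12.1
finger_force: 91.2
```

move_arm(
  series=[
    [[0.001, 0.0001, 0.002, 0, 0, 0, 0], [0.001, 0.0001, 0.002, 0, 0, 0, 0], [0.001, 0.0001, 0.001, 0, 0, 0, 0]],
  ],
)

```text
t: 7.65
tcp_pos: [698.6, 6.5, 66.9]
eef_rot: [-0.044, 0.999, -0.0, -0.005]
wrist_force: [-6.0, -1.7, -14.0]
width: 12.7
finger_force: 89.7
```

```bash
python3 - <<'E'
from h import *
t=grab_frame("side");np.save("side4.npy",t);u=grab_frame("top");np.save("top4.npy",u)
a=cv2.resize(t[195:250,225:305],None,fx=9,fy=9,interpolation=2)
cv2.imwrite("pics/c4.png",a[:,:,::-1]);s=sense();print(s["wrist_force"],s["tcp_pos"])
E
```

```text
[ -6.40863534  -1.55707024 -10.08193348] [698.55995835   6.47226212  66.84980884]
```

View pics/c4.png

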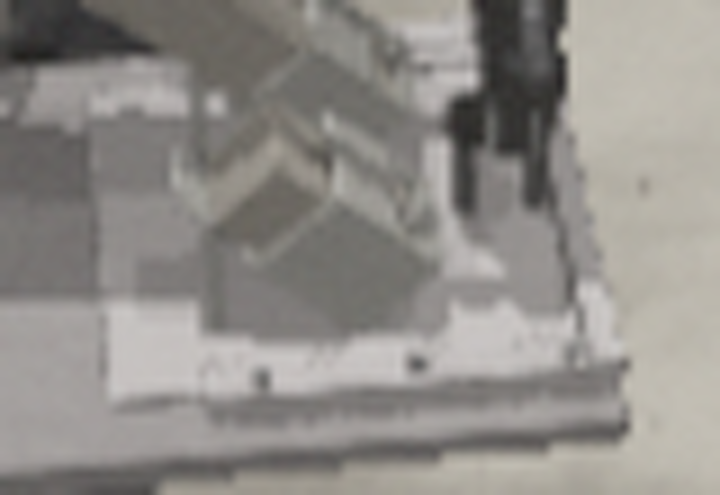

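The tray jumped in by 8 mm, and its near edge is now at crop px 108, about home. A firm push will confirm the stop.

move_arm(
  series=[
    [[0.002, 0.0002, 0, 0, 0, 0, 0], [0.002, 0.0002, 0, 0, 0, 0, 0], [0.001, 0.0001, 0, 0, 0, 0, 0], [0, 0, 0, 0, 0, 0, 0]],
  ],
)

```text
t: 8.15
tcp_pos: [699.2, 6.6, 67.0]
eef_rot: [-0.045, 0.999, -0.0, -0.009]
wrist_force: [-15.2, -2.5, -1.7]
width: 12.1
finger_force: 91.3
```

move_arm(
  series=[
    [[0.002, 0.0002, 0.001, 0, 0, 0, 0], [0.001, 0.0001, 0.001, 0, 0, 0, 0], [0.001, 0.0001, 0, 0, 0, 0, 0], [0, 0, 0, 0, 0, 0, 0]],
  ],
)

```text
t: 8.55
tcp_pos: [699.6, 6.6, 67.1]
eef_rot: [-0.045, 0.999, -0.0, -0.013]
wrist_force: [-19.5, -3.0, -4.5]
width: 12.2
finger_force: 90.8
```

move_arm(
  series=[
    [[0.002, 0.0002, 0, 0, 0, 0, 0], [0.002, 0.0002, 0, 0, 0, 0, 0], [0.001, 0.0001, 0, 0, 0, 0, 0], [0, 0, 0, 0, 0, 0, 0]],
  ],
)

```text
t: 8.95
tcp_pos: [699.8, 6.6, 66.6]
eef_rot: [-0.045, 0.999, -0.001, -0.018]
wrist_force: [-28.3, -5.2, -0.4]
width: 12.1
finger_force: 91.4
```

```bash
python3 - <<'E'
from h import *
np.set_printoptions(precision=1,suppress=True)
t=grab_frame("side");np.save("side5.npy",t)
S=lambda x,y,k=9:((x+.5)/k-.5+225,(y+.5)/k-.5+195)
O=np.array([621.5,.5]);c,s=np.cos(.088),np.sin(.088)
st=lambda p:np.array([[c,s],[-s,c]])@(p[:2]-O)
print(st(plane("side",S(107,405),28)),st(plane("side",S(97,215),28)))
# sub-pixel tray near edge along rows (white tray vs board) before/after last push
for n in("side.npy","side4.npy","side5.npy"):
    g=np.load(n).astype(float).mean(2)
    print(n,[np.round(g[r,212:244]).astype(int).tolist() for r in(233,236)])
E
```

```text
[-94.2 -91.7] [-92.9  16.2]
side.npy [[123, 113, 117, 146, 151, 151, 164, 181, 185, 186, 185, 186, 186, 184, 184, 184, 183, 165, 153, 151, 154, 128, 124, 128, 123, 124, 125, 124, 126, 124, 119, 118], [123, 123, 120, 150, 152, 151, 175, 183, 184, 184, 187, 184, 184, 186, 185, 185, 185, 184, 184, 185, 185, 183, 186, 185, 185, 184, 185, 185, 186, 185, 186, 185]]
side4.npy [[93, 85, 112, 153, 160, 159, 162, 163, 162, 160, 161, 160, 160, 158, 159, 160, 159, 160, 157, 160, 163, 164, 162, 163, 147, 187, 194, 195, 194, 194, 193, 192], [131, 131, 126, 159, 162, 159, 159, 162, 160, 161, 161, 161, 161, 162, 162, 160, 159, 160, 160, 163, 162, 159, 160, 160, 143, 189, 193, 194, 193, 194, 193, 194]]
side5.npy [[95, 82, 113, 154, 160, 160, 162, 163, 160, 160, 162, 163, 162, 160, 161, 159, 162, 159, 161, 161, 161, 163, 164, 160, 139, 186, 195, 195, 195, 194, 194, 194], [133, 130, 126, 158, 160, 160, 160, 158, 159, 162, 160, 161, 163, 161, 161, 160, 161, 158, 160, 162, 161, 160, 158, 159, 137, 188, 194, 194, 195, 194, 195, 193]]
```

The tray is home: 28 N of push gives no motion, and its near edge is at -94 (expected -95). I relax the push, open, rise, then tilt the tool 45° to match the prism's axis.

move_arm(
  series=[
    [[-0.005, -0.0004, 0, 0, 0, 0, 0], [-0.005, -0.0004, 0, 0, 0, 0, 0], [0, 0, 0, 0, 0, 0, 30], [0, 0, 0, 0, 0, 0, 45], [0, 0, 0, 0, 0, 0, 45]],
  ],
)

```text
t: 9.5
tcp_pos: [709.0, 7.4, 73.7]
eef_rot: [-0.044, 0.999, -0.0, 0.002]
wrist_force: [0.5, -0.5, 0.5]
width: 38.3
finger_force: 0.0
```

move_arm(
  series=[
    [[0, 0, 0.02, 0, 0, 0, 45], [0, 0, 0.04, 0, 0, 0, 45], [0, 0, 0.045, 0, 0, 0, 45], [0, 0, 0.045, 0, 0, 0, 45], [0, 0, 0.03, 0, 0, 0, 60]],
  ],
)

```text
t: 10.0
tcp_pos: [709.2, 7.5, 258.2]
eef_rot: [-0.044, 0.999, -0.0, 0.005]
wrist_force: [0.5, -1.0, 0.2]
width: 50.5
finger_force: 0.0
```

move_arm(
  series=[
    [[0, 0, 0.01, -0.0115, 0.1305, 0, 80], [0, 0, 0.01, -0.0115, 0.1305, 0, 80], [0, 0, 0, -0.0115, 0.1305, 0, 80], [0, 0, 0, -0.0115, 0.1305, 0, 80], [0, 0, 0, -0.0115, 0.1305, 0, 80]],
  ],
)

```text
t: 10.5
tcp_pos: [707.8, 7.6, 274.4]
eef_rot: [-0.041, 0.946, -0.014, -0.321]
wrist_force: [0.9, 0.1, -0.4]
width: 68.3
finger_force: 0.0
```

move_arm(
  series=[
    [[0, 0, 0, -0.0115, 0.1305, 0, 80], [0, 0, 0, 0, 0, 0, 80], [0, 0, 0, 0, 0, 0, 80]],
  ],
)

```text
t: 10.8
tcp_pos: [707.6, 7.5, 268.9]
eef_rot: [-0.041, 0.923, -0.017, -0.383]
wrist_force: [0.6, 0.3, 0.4]
width: 68.0
finger_force: 0.0
```

```bash
python3 - <<'E'
from h import *
from scipy.spatial.transform import Rotation as R
t=grab_frame("side");np.save("side6.npy",t);u=grab_frame("top");np.save("top6.npy",u)
a=cv2.resize(u[165:245,255:330],None,fx=5,fy=5,interpolation=2);b=cv2.resize(t[175:235,215:285],None,fx=6,fy=6,interpolation=2)
c=np.zeros((400,800,3),np.uint8);c[:,:375]=a;c[:360,380:]=b
cv2.imwrite("pics/c6.png",c[:,:,::-1]);s=sense();print(s["wrist_force"],s["tcp_pos"],s["joint_positions"]);print(R.from_quat(s["eef_rot"]).as_matrix().round(3))
E
```

```text
[ 0.99316774 -0.07603502  0.65682603] [706.61582226   7.42338188 275.17245001] [-0.01213362  0.97673829  0.37240734 -0.13001647  2.56582892 -1.75075684]
[[-0.708 -0.088 -0.7  ]
 [-0.062  0.996 -0.062]
 [ 0.703 -0.001 -0.711]]
```

View pics/c6.png

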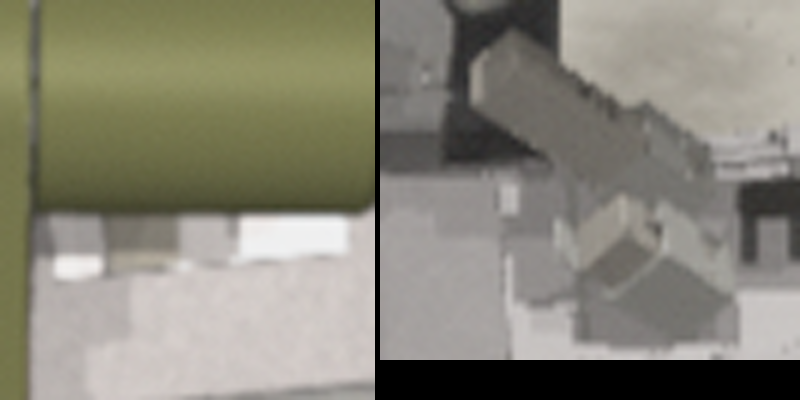

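The side crop shows the prism's upper end: the upper +y corner at (515,28), the lower +y corner at (472,62) and the lower -y corner at (475,105). In the top view the arm hides the prism. I intersect the side rays with the planes of its known sides (y = 65 and 25 in the station) and check against the given sizes.

```bash
cat >>h.py <<'E'
O=np.array([621.5,0.,0]);c,s=np.cos(.088),np.sin(.088)
W=np.array([[c,-s,0],[s,c,0],[0,0,1]])   # station axes in world
def yplane(n,uv,y):
    o,d=ray(n,uv);o=W.T@(o-O);d=W.T@d;return o+d*(y-o[1])/d[1]
def proj(n,p):
    P=np.array(camera_params(n)["pose"]);q=np.linalg.inv(P)@np.r_[O+W@p,1];f=192/np.tan(np.radians(camera_params(n)["vfov"]/2))
    return np.array([f*q[0]/q[2]+camera_params(n)["cx"],f*q[1]/q[2]+camera_params(n)["cy"]])
E
python3 - <<'E'
from h import *
np.set_printoptions(precision=1,suppress=True)
S=lambda x,y:((x-380+.5)/6-.5+215,(y+.5)/6-.5+175)
a=yplane("side",S(513,30),65);b=yplane("side",S(473,63),65);d=yplane("side",S(475,105),25)
print("E1+",a,"E2+",b,"E2-",d,"edge",np.linalg.norm(a-b))
# original pull-out images: top view E1/E2 corners
T=lambda x,y:((x+.5)/4-.5+245,(y+.5)/4-.5+140)
for q,z in(((188,361),(a[2])),((131,364),a[2]),((190,405),b[2]),((134,408),b[2])):
    print("top orig",W.T@(plane("top",T(*q),z)-O))
# mouth tops etc: bridge top near edge in top view orig
print("bridge edge",W.T@(plane("top",T(140,265),100)-O))
E
```

```text
E1+ [-76.9  65.  175.6] E2+ [-102.6   65.   152.3] E2- [-102.9   25.   152.5] edge 34.67938684825516
top orig [-142.3   27.1  175.6]
top orig [-140.8   65.7  175.6]
top orig [-170.7   26.9  152.3]
top orig [-169.2   65.4  152.3]
bridge edge [-63.9  48.2 100. ]
```

These agree with the first top view to 2 mm. The end face gives prism_mid at station (-33, 45, 107), and the TCP target for the grip is world (566, 40, 95). First I go to a standoff 100 mm back along the tool axis.

move_arm(
  series=[
    [[-0.02, 0.014, -0.025, 0, 0, 0, 80], [-0.025, 0.015, -0.035, 0, 0, 0, 80], [-0.0256, 0.01, -0.044, 0, 0, 0, 80], [0, 0, 0, 0, 0, 0, 80], [0, 0, 0, 0, 0, 0, 80]],
  ],
)

```text
t: 11.4
tcp_pos: [635.6, 46.1, 173.9]
eef_rot: [-0.041, 0.923, -0.017, -0.381]
wrist_force: [1.1, -0.1, 1.7]
width: 68.1
finger_force: 0.0
```

```bash
python3 - <<'E'
from h import *
from scipy.spatial.transform import Rotation as R
s=sense();r=R.from_quat(s["eef_rot"]).as_matrix();print(s["tcp_pos"],"need",O+W@[-52.2,45,95.3]-s["tcp_pos"],s["joint_positions"]);print((W.T@r).round(3))
E
```

```text
[635.63701931  46.13519631 173.90412167] need [-70.08992224  -5.89699738 -78.60412167] [ 0.03024272  0.88480812  0.82215802 -0.05164276  2.21626565 -1.64265646]
[[-0.709 -0.    -0.706]
 [ 0.     1.    -0.001]
 [ 0.706 -0.    -0.709]]
```

move_arm(
  series=[
    [[-0.01, -0.001, -0.018, 0, 0, 0, 80], [-0.02, -0.0017, -0.02, 0, 0, 0, 80], [-0.02, -0.0017, -0.02, 0, 0, 0, 80], [-0.012, -0.001, -0.012, 0, 0, 0, 80], [0, 0, 0, 0, 0, 0, 80]],
  ],
)

```text
t: 11.9
tcp_pos: [576.9, 40.0, 102.6]
eef_rot: [-0.04, 0.924, -0.017, -0.38]
wrist_force: [0.6, -0.5, 1.1]
width: 68.6
finger_force: 0.0
```

```bash
python3 - <<'E'
from h import *
t=grab_frame("side")
cv2.imwrite("pics/c7.png",cv2.resize(t[165:240,205:305],None,fx=7,fy=7,interpolation=2)[:,:,::-1])
s=sense();print(s["tcp_pos"],"need",O+W@[-52.2,45,95.3]-s["tcp_pos"])
E
```

```text
[577.939704    40.05774895 102.97082696] need [-12.39260694   0.18044997  -7.67082696]
```

View pics/c7.png

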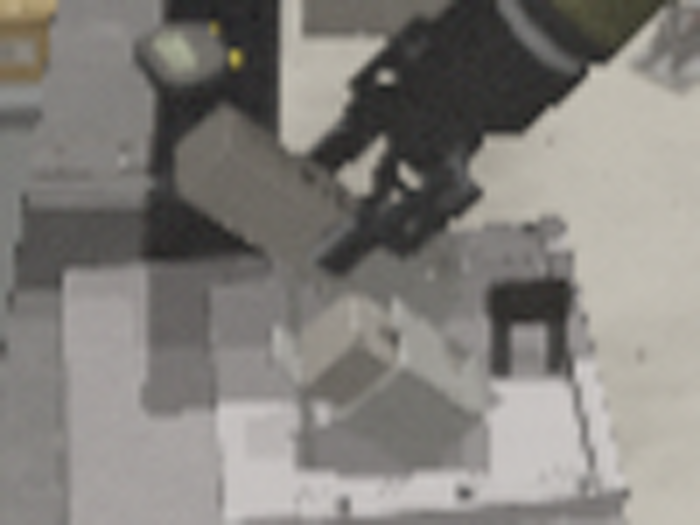

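The right finger lies beside the prism, with its tip at crop (330,260). The fingers straddle the exposed part just above the sleeve and need about 14 mm more. I go in and close.

move_arm(
  series=[
    [[-0.007, 0, -0.005, 0, 0, 0, 80], [-0.004, 0, -0.003, 0, 0, 0, 80], [0, 0, 0, 0, 0, 0, 80], [0, 0, 0, 0, 0, 0, 80]],
  ],
)

```text
t: 12.35
tcp_pos: [564.2, 40.6, 92.1]
eef_rot: [-0.041, 0.923, -0.017, -0.382]
wrist_force: [0.5, 0.4, -0.6]
width: 68.8
finger_force: 0.0
```

move_arm(
  series=[
    [[0, 0, 0, 0, 0, 0, 55], [0, 0, 0, 0, 0, 0, 40], [0, 0, 0, 0, 0, 0, 30], [0, 0, 0, 0, 0, 0, 30], [0, 0, 0, 0, 0, 0, 30]],
  ],
  newtons=60,
)

```text
t: 12.85
tcp_pos: [564.2, 40.1, 92.1]
eef_rot: [-0.04, 0.923, -0.017, -0.382]
wrist_force: [1.7, -3.1, 2.3]
width: 39.1
finger_force: 61.3
```

move_arm(
  series=[
    [[0, 0, 0, 0, 0, 0, 30], [0, 0, 0, 0, 0, 0, 30]],
  ],
  newtons=100,
)

```text
t: 13.05
tcp_pos: [564.2, 40.1, 92.2]
eef_rot: [-0.04, 0.923, -0.017, -0.382]
wrist_force: [2.5, -3.9, 4.5]
width: 38.9
finger_force: 100.1
```

move_arm(
  series=[
    [[-0.0028, -0.0002, 0.0028, 0, 0, 0, 30], [-0.0028, -0.0002, 0.0028, 0, 0, 0, 30], [-0.0028, -0.0002, 0.0028, 0, 0, 0, 30]],
  ],
)

```text
t: 13.35
tcp_pos: [556.2, 40.9, 99.1]
eef_rot: [-0.041, 0.923, -0.016, -0.381]
wrist_force: [3.7, 0.4, -3.7]
width: 38.5
finger_force: 100.4
```

Forces are small and the prism slides. I continue out along the axis.

move_arm(
  series=[
    [[-0.0049, -0.0004, 0.005, 0, 0, 0, 30], [-0.0049, -0.0004, 0.005, 0, 0, 0, 30], [-0.0049, -0.0004, 0.005, 0, 0, 0, 30], [-0.0049, -0.0004, 0.005, 0, 0, 0, 30], [-0.0049, -0.0004, 0.005, 0, 0, 0, 30]],
  ],
)

```text
t: 13.85
tcp_pos: [529.6, 38.1, 125.9]
eef_rot: [-0.04, 0.923, -0.017, -0.383]
wrist_force: [-0.1, -0.5, -3.4]
width: 38.7
finger_force: 100.3
```

move_arm(
  series=[
    [[-0.0049, -0.0004, 0.005, 0, 0, 0, 30], [-0.0049, -0.0004, 0.005, 0, 0, 0, 30], [-0.0049, -0.0004, 0.005, 0, 0, 0, 30], [-0.0049, -0.0004, 0.005, 0, 0, 0, 30], [-0.0049, -0.0004, 0.005, 0, 0, 0, 30]],
  ],
)

```text
t: 14.35
tcp_pos: [505.9, 36.0, 150.8]
eef_rot: [-0.04, 0.923, -0.017, -0.383]
wrist_force: [-0.2, 0.6, -4.1]
width: 38.8
finger_force: 100.3
```

```bash
python3 - <<'E'
from h import *
t=grab_frame("side")
cv2.imwrite("pics/c8.png",cv2.resize(t[145:250,195:305],None,fx=5,fy=5,interpolation=2)[:,:,::-1])
s=sense();print(s["tcp_pos"],s["wrist_force"],s["joint_positions"])
E
```

```text
[505.32680662  35.96956657 151.83058033] [-2.29437769 -1.0720042  -3.15736414] [ 0.02195012  0.7222381   1.24994096 -0.05036812  1.95444114 -1.63603268]
```

View pics/c8.png

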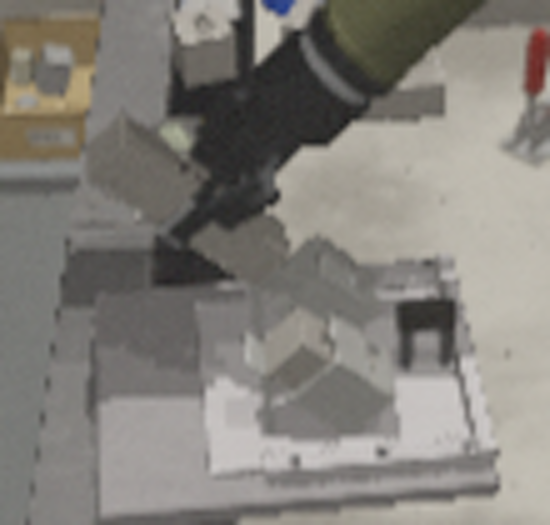

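The prism is clear of its sleeve (lower end at about (265,275), above the mouth), the tray is still home and the half prism is in place. I lift and turn it level.

move_arm(
  series=[
    [[-0.0049, -0.0004, 0.012, 0, 0, 0, 30], [0, 0, 0.015, 0, 0, 0, 30], [0, 0, 0.01, 0.0046, -0.052, 0, 30], [0, 0, 0.005, 0.007, -0.0797, 0, 30], [0, 0, 0, 0.007, -0.0797, 0, 30]],
  ],
)

```text
t: 14.9
tcp_pos: [502.5, 35.6, 194.0]
eef_rot: [-0.042, 0.959, -0.012, -0.28]
wrist_force: [0.4, 0.2, -3.9]
width: 38.7
finger_force: 100.4
```

move_arm(
  series=[
    [[0, 0, 0, 0.007, -0.0797, 0, 30], [0, 0, 0, 0.007, -0.0797, 0, 30], [0, 0, 0, 0.007, -0.0797, 0, 30], [0, 0, 0, 0.007, -0.0797, 0, 30], [0, 0, 0, 0.007, -0.0797, 0, 30]],
  ],
)

```text
t: 15.4
tcp_pos: [501.1, 35.6, 193.9]
eef_rot: [-0.044, 0.995, -0.004, -0.085]
wrist_force: [0.9, -0.6, -4.1]
width: 38.6
finger_force: 100.5
```

move_arm(
  series=[
    [[0, 0, 0, 0.007, -0.0797, 0, 30], [0, 0, 0, 0.0056, -0.064, 0, 30], [0, 0, 0, 0.0028, -0.0313, 0, 30], [0, 0, 0, 0, 0, 0, 30], [0, 0, 0, 0, 0, 0, 30]],
  ],
)

```text
t: 15.9
tcp_pos: [501.0, 35.6, 193.2]
eef_rot: [-0.044, 0.999, -0.0, 0.001]
wrist_force: [0.2, 0.1, -3.9]
width: 38.3
finger_force: 100.6
```

```bash
python3 - <<'E'
from h import *
from scipy.spatial.transform import Rotation as R
t=grab_frame("side");u=grab_frame("top");np.save("side9.npy",t)
c=np.zeros((420,800,3),np.uint8);c[:,:440]=cv2.resize(t[145:250,195:305],None,fx=4,fy=4,interpolation=2);c[:345,440:]=cv2.resize(u[140:255,235:355],None,fx=3,fy=3,interpolation=2)
cv2.imwrite("pics/c9.png",c[:,:,::-1])
s=sense();print(s["tcp_pos"],s["wrist_force"],s["joint_positions"],s["moment"]);print((W.T@R.from_quat(s["eef_rot"]).as_matrix()).round(3))
E
```

```text
[501.8992186   35.61202127 192.69599905] [ 0.18635351  0.55252765 -4.58267247] [-1.30724504e-02  2.41360893e-01  1.70980818e+00 -8.75467859e-05
  1.18886146e+00 -1.67155530e+00] [ 0.0154996  -0.04135696  0.03706948]
[[-1.     0.     0.002]
 [ 0.     1.    -0.   ]
 [-0.002 -0.    -1.   ]]
```

View pics/c9.png

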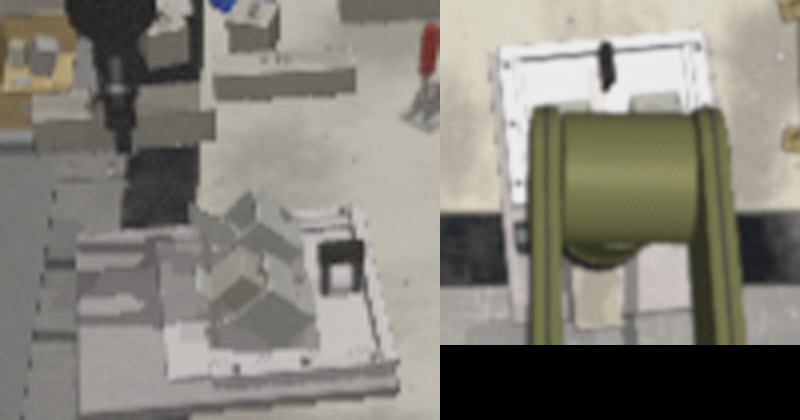

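The side crop shows the prism held level, with its lower edge from (33,150) to (215,139). The half prism is in its sleeve. I check level, height and tray position numerically.

```bash
python3 - <<'E'
from h import *
np.set_printoptions(precision=1,suppress=True)
S=lambda x,y:((x+.5)/4-.5+195,(y+.5)/4-.5+145)
for q in((33,151),(215,139),(33,126),(215,112)):print(yplane("side",S(*q),25))
y0=(W.T@(sense()["tcp_pos"]-O));print("tcp station",y0)
g=np.load("side9.npy").astype(float).mean(2);print(g[236,230:242].round(),g[233,230:242].round())
E
```

```text
[-195.1   25.   205.8]
[-36.6  25.  204.3]
[-192.1   25.   233.1]
[-35.6  25.  234. ]
tcp station [-116.    46.   192.7]
[157. 159. 159. 158. 155. 159. 135. 184. 190. 190. 192. 192.] [157. 160. 161. 160. 162. 161. 164. 188. 192. 193. 191. 191.]
```

The prism is level to within 0.01 rad, 158 mm long as measured, with its underside at about 200 mm. The tray edge has not moved. I hand in.

```bash
python3 - <<'E'
from cell import *
print(sense()["qvel"].round(3));print(sign_off())
E
```

```text
[-0.     0.011  0.    -0.001 -0.008 -0.   ]
the job is handed in; nothing more can be done
None
```

The job is handed in at about 16 s: the tray is home against its back stop with the short prism still in its sleeve, and the long prism is held still and level with its underside about 200 mm above the worktop.

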